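# Index the sample carousel to the next notch

### The arm

A 7-joint arm with a two-finger parallel gripper is mounted at the origin on the work surface. World frame = base frame: x ahead of the robot, y to its left, z up, the work surface at z = 0. Lengths are in m, angles in rad, forces in N, time in s.
With the tool pointing down it reaches from about 0.35 to 0.9 m from the base axis. Payload 7.2 kg.
Tool frame: the origin (TCP) lies at the very end of the fingers, on their centre line; the grasp point (between the pads) lies 19 mm behind it; y points along the fingers, x is the direction in which the jaws open and shut, and the axes are right-handed (so a half turn about y gives the same grasp; the last joint's range is limited). The gripper opens to 88 mm and grips with 3 to 60 N. Pads are 20 mm wide; open, the fingers measure 115 mm over their backs; the gripper's body (75 mm by 178 mm) begins 61 mm behind the grasp point.
Start: joints at [1.07, 0.411, -0.013, 1.596, 0.006, 1.134, -0.082], TCP at [0.262, -0.567, 0.223] pointing down, gripper open.
Joint ranges: [-2.95, 2.95], [-0.29, 1.99], [-1.47, 1.44], [0.14, 2.54], [-1.03, 4.17], [0.13, 1.85], [-2.86, 2.86]. Speed limits (rad/s): [2.39, 2.39, 3.01, 3.01, 3.14, 3.14, 3.14].

### API

Orientations are given as a unit quaternion [w, x, y, z].
In Python, from rig import * gives the robot as it stands.
- The arm moves only by the shell command python3 -m crank 'ROWS' [FORCE]. ROWS is JSON, a list of rows, each a list of 7 numbers: the shift along the tool's x, y, z in mm, then the turn, a rotation vector about the tool's x, y, z in degrees, then the opening, from -1 (shut) to 1 (fully open). A call has 1 to 20 rows; each row shifts and turns the pose as measured when the row begins, along the tool's axes as they then stand; what a row does not reach is not made up. A row lasts 1/10 s, in which the tool goes at most 50 mm and 8.59 degrees, less where a joint would pass 70% of its speed; a pose out of reach is approached as far as the arm can. A call is refused whole if a number of a shift passes 50 or a number of a turn 8.59, either way. A call with a gripper value outside its range is refused whole. The fingers move at their own pace and stop on an object; FORCE is the grip in N (left out, the last holds). Time passes only in rows, so rows that do not move let the fingers close. It gives the time, the measured TCP pose, the force and the opening at its end, in the units of the state.
- observe(): the state, without advancing time (a new reading comes with each control period).
- read_camera(name): name is "side" or "top"; returns the picture (420x560x3 uint8, red, green, blue); there is no depth.
- calibration(name): a dict with "camera_matrix" (3x3 intrinsics, pixels), "R" (3x3) and "t" (3): a world point X has camera coordinates R X + t. Camera axes: x right, y down, z forward; pixel columns grow to the right and rows downward; lengths in m; the calibration is good to about 2 mm. A picture is of the moment at which its call begins. calibration takes no time and is no camera call.
- finish_job(): hands the job in, once; it reports no verdict.
The state is a dict: "clock": time; "joint_pos": joint angles; "qvel": joint speeds; "joint_torque": joint torques, N m; "tool_pos": TCP position; "orientation": TCP orientation; "ft_force": force on the tool from outside, world axes, zero at the start; "wrist_torque": the same for the moment, N m; "finger_gap": finger opening in m.
Only numpy, scipy, OpenCV 4.12 (cv2) and the standard library are available. Lean on these libraries where they do the work, as an engineer would, in place of code of your own. Each camera call takes 0.05 s, during which the arm holds its last target. There are 200 camera calls.

### The job

Bring the next nest of the sample carousel under the reader: press the orange indexing plunger in with a fingertip and, with it pressed, push the yellow-ended post beside it so that the platter turns anticlockwise (seen from above) exactly one notch, where the plunger must spring fully up again and lock. Push gently and grip or lift nothing; leave the jars standing untouched in their nests and the other things on the bench where they are, and finish clear of everything.

Things in the scene. Friction and masses are not known exactly. Their poses are not given: they have to be found in the camera images.
- carousel: Sample carousel, fixed to the bench at a place and yaw that vary. Origin on its turning axis at bench height, z up. Grey foot 220 mm across, white pedestal, and a fixed steel index ring, 306 mm across, 60 to 68 mm over the bench, with 8 open notches 13 mm wide in its rim, 45 degrees apart.
- reader (a point): Centre of the underside of the white and blue reader head (54 mm across), 146 mm over the bench, above a nest 85 mm from the axis on the base's +x side; its arm and column reach 202 mm from the axis and 202 mm up.
- turntable (a joint): Angle of the aluminium platter about the vertical axis, rad, growing anticlockwise seen from above. Starts at 0, locked in a notch (about 0.01 rad of play); the next notch anticlockwise is at 0.785. Freed, it turns with light friction (0.1 N m, under 1 N at the post) and stays where it is left.
- plunger (a joint): How far the indexing plunger is pressed in (down), m: 0 up and locked, 0.013 at its stop; spring 5 N rising to 8 N. Pressed 0.010 or more it frees the platter. Let go between notches, its pin rides under the ring at about 0.010 and springs up to 0 when it comes within about 3 mm of a notch; up, it stops the platter both ways.
- plunger_cap: Orange round cap of the plunger, 38 mm across and 10 mm thick, flat on top, carried by the platter on a blue bracket 165 mm from the axis, outside the ring. Origin at the centre of its underside; z up. It goes round with the platter and faces up.
- cap_top (a point): Centre of the flat top of the orange plunger cap; 116 mm over the bench when up, 103 mm when fully pressed.
- push_post: Upright steel post with a yellow end, 12 mm across (13 at the end), for pushing the platter round. It stands on the same blue bracket, fixed to the platter, 36 mm from the cap's centre on its anticlockwise side (tangentially), so it leads the cap; gap between cap edge and post 11 mm. Origin on its axis 80 mm over the bench.
- post_top (a point): Centre of the top of the push post, 137 mm over the bench: 21 mm higher than the cap when up.
- turn_center (a point): Point on the turning axis level with the platter's top, 80 mm over the bench. The platter is 244 mm across and 10 mm thick; its 8 nests, each of three 12 mm high steel pins, hold jars 85 mm from the axis.
- jar1: Loose closed amber glass jar with green cap, 40 mm across, 50 mm tall, standing in a nest on the platter. Origin at the centre of its underside (80 mm over the bench), z up. To be left standing in its nest.
- jar2: Loose closed amber glass jar with red cap, 40 mm across, 50 mm tall, standing in a nest on the platter. Origin at the centre of its underside (80 mm over the bench), z up. To be left standing in its nest.
- jar3: Loose closed amber glass jar with blue cap, 40 mm across, 50 mm tall, standing in a nest on the platter. Origin at the centre of its underside (80 mm over the bench), z up. To be left standing in its nest.
- jar4: Loose closed amber glass jar with white cap, 40 mm across, 50 mm tall, standing in a nest on the platter. Origin at the centre of its underside (80 mm over the bench), z up. To be left standing in its nest.
- tip_box: Loose red box of pipette tips, 120 x 85 x 68 mm, origin under its centre. A bystander.
- wash_bottle: Loose white bottle with a red cap, 70 mm across, 160 mm tall, origin under its centre. A bystander.
- beaker: Loose open glass beaker, 70 mm across, 85 mm tall, origin under its centre. A bystander.
- vial: Loose small glass vial with a red cap, 22 mm across, 35 mm tall, on the bench beside the carousel. Origin under its centre. A bystander.
Not all that is in view belongs to the job. What is shaped like the jar1 but purple is not meant.

How it is judged:
By the outcome, as a careful person would: the job done as asked, in the order asked, and still so for the second after the job is handed in, with the robot touching nothing.
It also fails if it takes over 38 s, if anything falls off the work surface, if the arm or the gripper's body presses on something with over 40 N, if the wrist force passes 120 N, or if a joint passes its speed limit or range.

## Working session

There is one attempt and no reset: what is moved stays moved. The work goes in short steps, Python scripts to look and compute and a shell command to move; the robot and the scene stay as the last step left them, time stands still between calls to the robot, and variables do not carry over. Pictures are saved under pics/ and viewed, about 8 in all and at most 12, crops included, and the job is handed in when it is done.

```bash
mkdir -p pics; python3 - <<'E'
from rig import *
import cv2,numpy as np
s=observe();print(s)
for n in("top","side"):
    im=read_camera(n);cv2.imwrite(f"pics/{n}0.png",im[...,::-1]);c=calibration(n)
    print(n,np.array(c["camera_matrix"]).round(1).tolist(),np.array(c["R"]).round(3).tolist(),np.array(c["t"]).round(3).tolist())
a=[cv2.imread(f"pics/{n}0.png") for n in("top","side")]
E
```

```text
{'clock': 0.0, 'joint_pos': array([ 1.06983422,  0.41188913, -0.01267597,  1.59704438,  0.00562192,
        1.1343087 , -0.08219952]), 'qvel': array([-0.00047057,  0.00027328,  0.00083886, -0.00052012,  0.00182543,
        0.00300386,  0.00030091]), 'joint_torque': array([ 7.14572525e-05, -5.87945402e+01,  6.42067697e-01, -2.91078740e+01,
       -5.37049351e-02,  1.83307577e-02,  1.83990019e-04]), 'tool_pos': array([ 0.26183321, -0.5669479 ,  0.22181586]), 'orientation': array([ 0.59595055, -0.59542687,  0.38149871, -0.38048458]), 'ft_force': array([ 0.97751315,  0.39366821, -0.29040319]), 'wrist_torque': array([ 0.03575768,  0.01677441, -0.00196733]), 'finger_gap': 0.08735770826321132}
top [[546.4, 0.0, 273.3], [0.0, 546.4, 204.0], [0.0, 0.0, 1.0]] [[0.021, -1.0, 0.019], [-0.994, -0.023, -0.103], [0.104, -0.017, -0.994]] [0.015, 0.572, 1.338]
side [[460.4, 0.0, 266.9], [0.0, 460.4, 205.6], [0.0, 0.0, 1.0]] [[-0.998, -0.068, -0.011], [-0.027, 0.532, -0.846], [0.064, -0.844, -0.532]] [0.549, 0.097, 1.223]
```

View pics/top0.png

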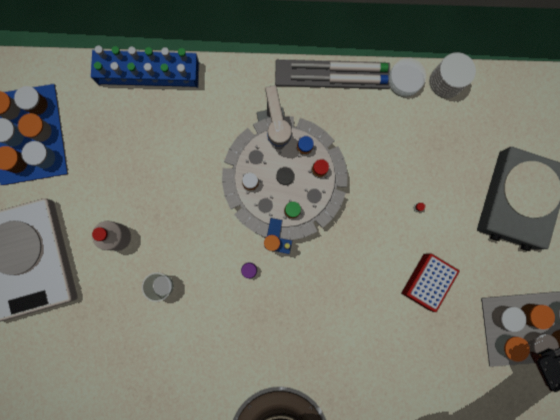

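View pics/side0.png

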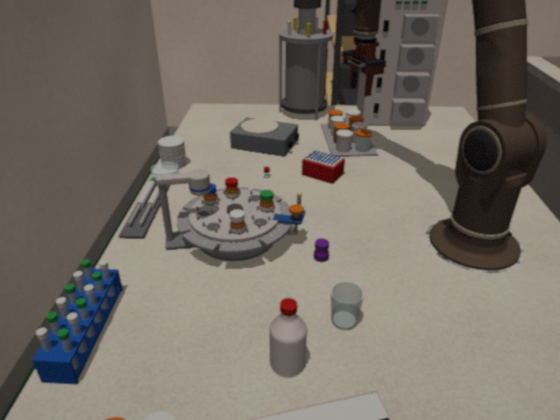

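The top view shows the orange cap at about (272,243), the yellow post at (287,246) and the hub at (285,176). The reader is on the far side, and the purple decoy jar at (249,270) is on the bench. Other orange discs, at (31,125) and (543,317), are vial lids in racks. Only the one on the blue bracket fits. The side view shows the cap at (297,212) and the post at (299,197).

```bash
cat > h.py <<'E'
from rig import *
import cv2,numpy as np
from scipy.spatial.transform import Rotation as Ro
def ray(n,uv):
    c=calibration(n);K,R,t=[np.array(c[k]) for k in("camera_matrix","R","t")]
    return -R.T@t, R.T@np.linalg.solve(K,[uv[0],uv[1],1])
def onz(n,uv,z):
    o,d=ray(n,uv);return o+d*(z-o[2])/d[2]
def tri(a,b):
    (o,d),(p,e)=ray("top",a),ray("side",b)
    s=np.linalg.lstsq(np.c_[d,-e],p-o,rcond=None)[0];x,y=o+s[0]*d,p+s[1]*e
    return (x+y)/2,np.linalg.norm(x-y)
def blob(im,lo,hi,box):
    x0,y0,x1,y1=box;h=cv2.cvtColor(im[y0:y1,x0:x1],cv2.COLOR_RGB2HSV)
    m=cv2.inRange(h,lo,hi);n,l,s,c=cv2.connectedComponentsWithStats(m)
    return [(c[i]+[x0,y0],s[i,4]) for i in range(1,n) if s[i,4]>3]
def tool():
    s=observe();q=s["orientation"];return s,Ro.from_quat([q[1],q[2],q[3],q[0]]).as_matrix()
E
python3 - <<'E'
from h import *
t=cv2.imread("pics/top0.png")[...,::-1].copy();s=cv2.imread("pics/side0.png")[...,::-1].copy()
O=((5,150,90),(17,255,255));Y=((20,90,90),(34,255,255))
for n,im,b in(("top",t,(255,210,310,265)),("side",s,(270,185,320,235))):
    print(n,"orange",blob(im,*O,b),"yellow",blob(im,*Y,b))
g=cv2.cvtColor(t[105:250,210:360],cv2.COLOR_RGB2HSV)
a=cv2.resize(t[215:280,235:315],None,fx=6,fy=6,interpolation=2)
b=cv2.resize(s[185:250,265:345],None,fx=6,fy=6,interpolation=2)
cv2.imwrite("pics/crop1.png",cv2.resize(np.hstack([a,b]),(800,325))[...,::-1])
d=cv2.resize(t[105:255,210:360],None,fx=4,fy=4,interpolation=2);cv2.imwrite("pics/crop2.png",d[...,::-1])
print(onz("top",(285,176),.085)); print(tool()[1].round(3))
E
```

```text
top orange [(array([271.5923913, 242.5      ]), np.int32(184))] yellow [(array([286.71428571, 245.5       ]), np.int32(14))]
side orange [(array([296.02061856, 208.6185567 ]), np.int32(97))] yellow [(array([298.71428571, 194.92857143]), np.int32(14))]
[0.63406014 0.00147732 0.085     ]
[[ 0.419 -0.001  0.908]
 [-0.908  0.001  0.419]
 [-0.001 -1.    -0.   ]]
```

View pics/crop1.png

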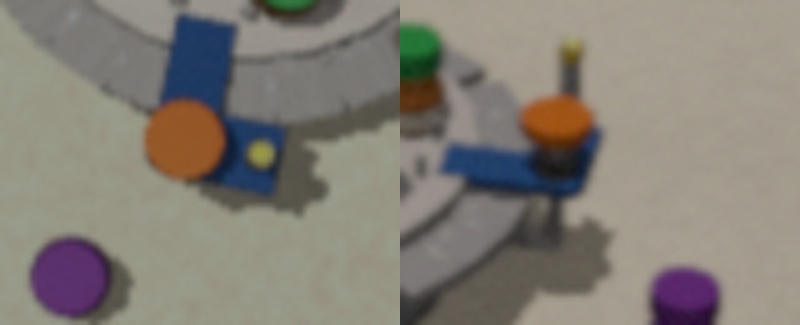

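View pics/crop2.png

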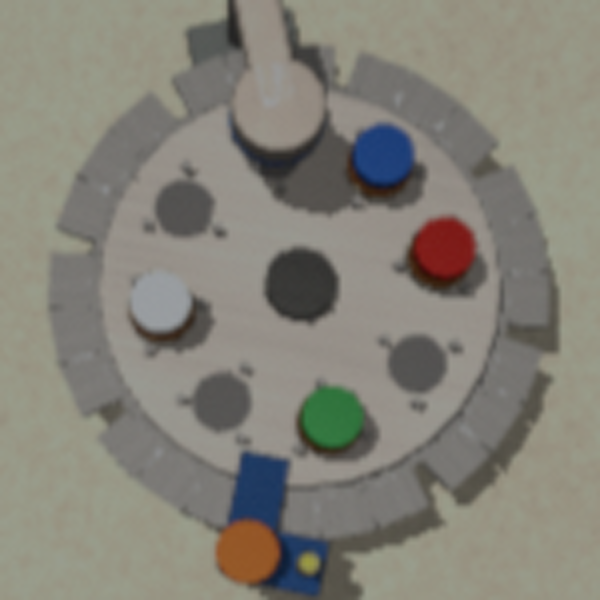

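The crop confirms the orange cap on the blue bracket with the yellow post beside it. The hub and platter edge both give an axis at top pixel (285.2,176.2). Next I compute positions.

```bash
python3 - <<'E'
from h import *
C=onz("top",(285.1,176.3),.080)
cap=onz("top",(271.6,242.5),.116);post=onz("top",(286.7,245.5),.137)
print("C",C.round(4),"cap",cap.round(4),"post",post.round(4))
print("tri cap",tri((271.6,242.5),(296,208.2)),"post",tri((286.7,245.5),(298.7,195)))
r=(cap-C)[:2];print("r",np.hypot(*r),"rpost",np.hypot(*(post-C)[:2]),"cap-post",np.hypot(*(post-cap)[:2]))
print("ang cap",np.degrees(np.arctan2(r[1],r[0])), "post",np.degrees(np.arctan2(*(post-C)[1::-1])), "tang", np.degrees(np.arctan2(*(post-cap)[1::-1])))
E
```

```text
C [0.6341 0.001  0.08  ] cap [0.4721 0.0309 0.116 ] post [ 0.4653 -0.0035  0.137 ]
tri cap (array([0.47281449, 0.03080851, 0.11101068]), np.float64(0.0011631901662750653)) post (array([ 0.46642468, -0.00381926,  0.12952934]), np.float64(0.0019013805332379126))
r 0.16477911591802585 rpost 0.1689155486858261 cap-post 0.03503897237824877
ang cap 169.5573704857895 post -178.47161969021383 tang -101.19970268487894
```

Measured geometry matches what was given: cap radius 164.8 mm (165), post radius 168.9 mm (168.9), spacing 35 mm (36). Plan: shut the fingers, set tool x along the tangent (-100.5°), and press on the post side of the cap about 12 mm from its centre.

```bash
python3 -m crank '[[0,0,0,0,7.1,0,-1],[0,0,0,0,7.1,0,-1],[0,0,0,0,7.1,0,-1],[0,0,0,0,7.1,0,-1],[0,0,0,0,7.1,0,-1],[-44,0,7,0,0,0,-1],[-44,0,7,0,0,0,-1],[-44,0,7,0,0,0,-1],[-44,0,7,0,0,0,-1],[-44,0,7,0,0,0,-1],[-44,0,7,0,0,0,-1],[-44,0,7,0,0,0,-1],[-44,0,7,0,0,0,-1],[-44,0,7,0,0,0,-1],[-44,0,7,0,0,0,-1],[-44,0,7,0,0,0,-1],[-44,0,7,0,0,0,-1],[0,0,0,0,0,0,-1]]' 5
cat > st.py <<'E'
from h import *
s,R=tool();p=s["tool_pos"];C=np.array([.6341,.001]);r=p[:2]-C
print("t",round(s["clock"],2),"p",p.round(4),"xang",np.degrees(np.arctan2(R[1,0],R[0,0])).round(1),"down",R[:,1].round(3),"F",s["ft_force"].round(1),"gap",round(s["finger_gap"],4))
a=np.degrees(np.arctan2(r[1],r[0]))%360
print("polar r",np.hypot(*r).round(4),"ang",a.round(2))
d=np.array([.470,.019])-p[:2];print("to press pt in tool mm",(R[:2,0]@d*1e3).round(1),(R[:2,2]@d*1e3).round(1))
E
python3 st.py
```

```text
clock: 1.9
tool_pos: [0.4584, -0.0479, 0.2172]
orientation: [0.442, -0.443, 0.555, -0.547]
ft_force: [-0.5, -0.6, 0.1]
finger_gap: 0.0007
t 1.9 p [ 0.4584 -0.0479  0.2172] xang -102.4 down [-0.008  0.008 -1.   ] F [-0.5 -0.6  0.1] gap 0.0007
polar r 0.1824 ang 195.55
to press pt in tool mm -67.8 -3.1
```

```bash
python3 -m crank '[[-34,20,-1.5,0,-1,0,-1],[-34,20,-1.5,0,-1,0,-1],[0,20,0,0,0,0,-1],[0,15,0,0,0,0,-1],[0,0,0,0,0,0,-1]]'; python3 st.py
python3 - <<'E'
from h import *
t=read_camera("top");s=read_camera("side")
a=cv2.resize(t[200:280,235:335],None,fx=4,fy=4,interpolation=2);b=cv2.resize(s[165:245,255:355],None,fx=4,fy=4,interpolation=2)
cv2.imwrite("pics/n1.png",np.hstack([a,b])[...,::-1])
E
```

```text
clock: 2.4
tool_pos: [0.4691, 0.0217, 0.1398]
orientation: [0.453, -0.454, 0.546, -0.539]
ft_force: [-0.6, -0.9, 0.5]
finger_gap: 0.0003
t 2.4 p [0.4691 0.0217 0.1398] xang -100.2 down [-0.008  0.007 -1.   ] F [-0.6 -0.9  0.5] gap 0.0003
polar r 0.1663 ang 172.84
to press pt in tool mm 2.5 1.3
```

View pics/n1.png

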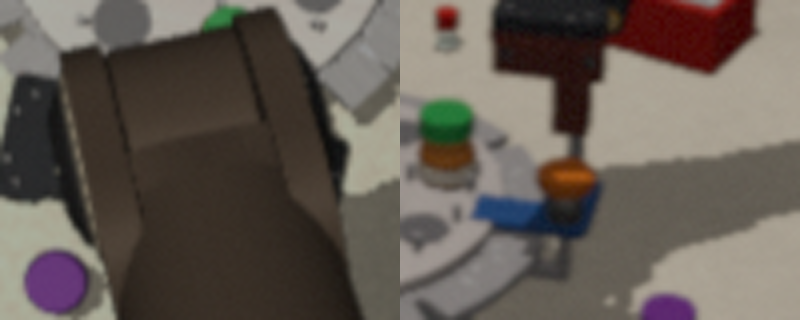

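The side view shows the shut fingertip centred over the cap, in front of the post's line. I'll descend and press now.

```bash
python3 -m crank '[[0,10,1,0,0,0,-1],[0,8,0,0,0,0,-1],[0,5,0,0,0,0,-1],[0,5,0,0,0,0,-1]]'; python3 -m crank '[[0,4,0,0,0,0,-1],[0,3,0,0,0,0,-1],[0,2,0,0,0,0,-1]]'; python3 st.py
```

```text
clock: 2.9
tool_pos: [0.4732, 0.0197, 0.1143]
orientation: [0.454, -0.451, 0.545, -0.542]
ft_force: [-0.9, 0.9, 5.3]
finger_gap: 0.0006
clock: 3.2
tool_pos: [0.4733, 0.0198, 0.1053]
orientation: [0.454, -0.451, 0.545, -0.542]
ft_force: [-1.1, 0.9, 7.6]
finger_gap: 0.0005
t 3.2 p [0.4733 0.0198 0.1053] xang -100.5 down [ 0.     0.006 -1.   ] F [-1.1  0.9  7.6] gap 0.0005
polar r 0.1619 ang 173.35
to press pt in tool mm 1.3 -3.1
```

```bash
python3 -m crank '[[1,1.5,-1.5,0,0,0,-1],[2,0.5,-1,0,0,0,-1],[2,0.2,0,0,0,0,-1]]'; python3 st.py;  python3 -m crank '[[2,0.2,0,0,0,0,-1],[2.9,0.2,0.3,0,-1,0,-1],[2.9,0.2,0.3,0,-1,0,-1],[2.9,0.2,0.3,0,-1,0,-1]]'; python3 st.py
```

```text
clock: 3.5
tool_pos: [0.4731, 0.0165, 0.1048]
orientation: [0.456, -0.449, 0.544, -0.543]
ft_force: [-3.1, 0.9, 7.7]
finger_gap: 0.0006
t 3.5 p [0.4731 0.0165 0.1048] xang -100.4 down [ 0.007  0.008 -1.   ] F [-3.1  0.9  7.7] gap 0.0006
polar r 0.1618 ang 174.51
to press pt in tool mm -1.9 -3.5
clock: 3.9
tool_pos: [0.4726, 0.0071, 0.1055]
orientation: [0.472, -0.463, 0.531, -0.53]
ft_force: [-2.3, 0.5, 6.6]
finger_gap: 0.0008
t 3.9 p [0.4726 0.0071 0.1055] xang -97.3 down [ 0.009  0.009 -1.   ] F [-2.3  0.5  6.6] gap 0.0008
polar r 0.1616 ang 177.83
to press pt in tool mm -11.5 -4.1
```

```bash
python3 -m crank '[[2.9,1.2,-0.5,0,-1,0,-1],[2.9,1,-0.5,0,-1,0,-1],[2.9,0.6,-0.5,0,-1,0,-1],[2.9,0.4,-0.2,0,-1,0,-1],[2.9,0.3,0,0,-1,0,-1],[2.9,0.3,0,0,-1,0,-1]]'; python3 st.py;
```

```text
clock: 4.5
tool_pos: [0.4729, -0.0091, 0.1048]
orientation: [-0.502, 0.489, -0.502, 0.506]
ft_force: [-2.0, 1.3, 7.7]
finger_gap: 0.0003
t 4.5 p [ 0.4729 -0.0091  0.1048] xang -90.9 down [ 0.016  0.009 -1.   ] F [-2.   1.3  7.7] gap 0.0003
polar r 0.1616 ang 183.57
to press pt in tool mm -28.0 -3.3
```

```bash
python3 -m crank '[[2.9,0.6,-0.4,-0.2,-1,0,-1],[2.9,0.5,-0.2,-0.2,-1,0,-1],[2.9,0.4,0,-0.2,-1,0,-1],[2.9,0.4,0,-0.2,-1,0,-1],[2.9,0.4,0,-0.2,-1,0,-1],[2.9,0.4,0,-0.2,-1,0,-1]]'; python3 st.py;python3 - <<'E'
from h import *
t=read_camera("top");s=read_camera("side")
a=cv2.resize(t[105:265,205:365],(400,400),interpolation=2);b=cv2.resize(s[150:250,245:345],(400,400),interpolation=2)
cv2.imwrite("pics/n2.png",np.hstack([a,b])[...,::-1])
E
```

```text
clock: 5.1
tool_pos: [0.475, -0.0264, 0.1049]
orientation: [0.525, -0.52, 0.478, -0.474]
ft_force: [-2.3, -0.3, 7.1]
finger_gap: 0.0004
t 5.1 p [ 0.475  -0.0264  0.1049] xang -84.7 down [ 0.     0.008 -1.   ] F [-2.3 -0.3  7.1] gap 0.0004
polar r 0.1614 ang 189.76
to press pt in tool mm -45.6 -0.8
```

View pics/n2.png

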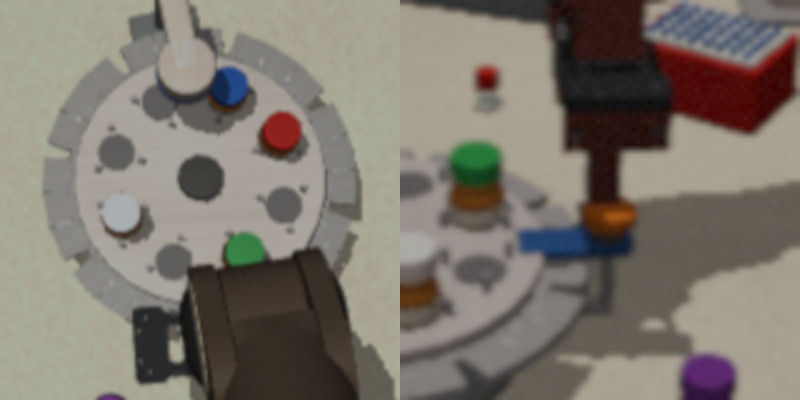

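Jars and platter have turned about 15° with the finger, and the cap stays pressed. Continuing.

```bash
python3 -m crank '[[2.9,0.5,0,0,-1,0,-1],[2.9,0.5,0,0,-1,0,-1],[2.9,0.4,0,0,-1,0,-1],[2.9,0.4,0,0,-1,0,-1],[2.9,0.4,0,0,-1,0,-1],[2.9,0.4,0,0,-1,0,-1],[2.9,0.4,0,0,-1,0,-1],[2.9,0.4,0,0,-1,0,-1],[2.9,0.4,0,0,-1,0,-1],[2.9,0.4,0,0,-1,0,-1]]'; python3 st.py; cat > ang.py <<'E'
from h import *
import sys
t0=cv2.imread("pics/top0.png")[...,::-1].copy();t=read_camera("top");C=onz("top",(285.1,176.3),.08)[:2]
B=(220,110,350,240)
for n,lo,hi in(("green",(40,100,40),(85,255,255)),("red",(170,130,60),(180,255,255)),("blue",(105,150,60),(125,255,255)),("orange",(5,150,90),(17,255,255)),("yellow",(20,90,90),(34,255,255))):
    o=[]
    for im in(t0,t):
        bb=blob(im,lo,hi,B if n in("green","red","blue") else (225,120,360,265))
        if not bb: o.append(None);continue
        c,a=max(bb,key=lambda q:q[1]);z={"orange":.116,"yellow":.137}.get(n,.13);p=onz("top",c,z)[:2]-C
        o.append((np.degrees(np.arctan2(p[1],p[0]))%360,np.hypot(*p)*1e3,int(a)))
    print(n,[None if q is None else np.round(q,1).tolist() for q in o], None if None in o else round((o[1][0]-o[0][0])%360,2))
E
python3 ang.py
```

```text
clock: 6.2
tool_pos: [0.4832, -0.0561, 0.105]
orientation: [0.567, -0.56, 0.426, -0.428]
ft_force: [-0.8, 0.0, 6.6]
finger_gap: 0.0004
t 6.2 p [ 0.4832 -0.0561  0.105 ] xang -74.3 down [ 0.007  0.006 -1.   ] F [-0.8  0.   6.6] gap 0.0004
polar r 0.1613 ang 200.71
to press pt in tool mm -75.8 7.6
green [[191.2, 86.2, 186.0], [218.6, 84.3, 168.0]] 27.4
red [None, None] None
blue [[328.2, 83.2, 167.0], [350.4, 82.8, 67.0]] 22.28
orange [[169.6, 164.8, 184.0], None] None
yellow [[181.5, 168.9, 14.0], None] None
```

```bash
sed -i 's/(170,130,60),(180,255,255)/(0,130,60),(4,255,255)/' ang.py; python3 -m crank '[[2.9,0.4,0,0,-1,0,-1],[2.9,0.4,0,0,-1,0,-1],[2.9,0.4,0,0,-1,0,-1],[2.9,0.4,0,0,-1,0,-1],[2.9,0.4,0,0,-1,0,-1],[2.9,0.4,0,0,-1,0,-1],[2.9,0.4,0,0,-1,0,-1],[2.9,0.4,0,0,-1,0,-1],[2.9,0.4,0,0,-1,0,-1],[2.9,0.4,0,0,-1,0,-1],[2.9,0.4,0,0,-1,0,-1]]'; python3 st.py;python3 ang.py
```

```text
clock: 7.35
tool_pos: [0.4996, -0.0879, 0.1061]
orientation: [0.608, -0.599, 0.364, -0.373]
ft_force: [-1.0, -0.3, 6.6]
finger_gap: 0.0003
t 7.35 p [ 0.4996 -0.0879  0.1061] xang -62.8 down [ 0.018  0.003 -1.   ] F [-1.  -0.3  6.6] gap 0.0003
polar r 0.1612 ang 213.46
to press pt in tool mm -108.6 22.5
green [[191.2, 86.2, 186.0], [230.8, 83.5, 174.0]] 39.6
red [[281.5, 82.6, 182.0], [322.3, 82.7, 181.0]] 40.83
blue [[328.2, 83.2, 167.0], [205.8, 117.0, 75.0]] 237.65
orange [[169.6, 164.8, 184.0], None] None
yellow [[181.5, 168.9, 14.0], None] None
```

The platter is at about 40° (red jar 40.8°, finger geometry 38.4°). I'll lift off the cap while staying beside the post so the pin rides the ring, then push the post the last few degrees slowly until it pops and locks.

```bash
python3 -m crank '[[0,-6,0,-0.5,0,0,-1],[0,-6,0,-0.5,0,0,-1],[0,-4,0,0,0,0,-1]]'; python3 st.py; python3 -m crank '[[1,0,0,0,0,0,-1],[1.5,0,0,0,-0.5,0,-1],[1.5,0,0,0,-0.5,0,-1],[1.5,0,0,0,-0.5,0,-1]]'; python3 st.py;python3 ang.py
```

```text
clock: 7.7
tool_pos: [0.4996, -0.0885, 0.1227]
orientation: [-0.602, 0.605, -0.367, 0.37]
ft_force: [0.3, 0.6, 1.2]
finger_gap: 0.0006
t 7.7 p [ 0.4996 -0.0885  0.1227] xang -62.8 down [ 0.001 -0.006 -1.   ] F [0.3 0.6 1.2] gap 0.0006
polar r 0.1616 ang 213.64
to press pt in tool mm -109.1 22.8
clock: 8.1
tool_pos: [0.5024, -0.0933, 0.1231]
orientation: [-0.607, 0.61, -0.358, 0.361]
ft_force: [-0.2, 0.2, 0.2]
finger_gap: 0.0006
t 8.1 p [ 0.5024 -0.0933  0.1231] xang -61.2 down [ 0.001 -0.006 -1.   ] F [-0.2  0.2  0.2] gap 0.0006
polar r 0.162 ang 215.6
to press pt in tool mm -114.0 25.8
green [[191.2, 86.2, 186.0], [230.4, 82.7, 163.0]] 39.2
red [[281.5, 82.6, 182.0], [322.5, 82.7, 181.0]] 40.96
blue [[328.2, 83.2, 167.0], [206.0, 117.5, 79.0]] 237.89
orange [[169.6, 164.8, 184.0], None] None
yellow [[181.5, 168.9, 14.0], None] None
```

```bash
python3 -m crank '[[1.5,0,0,0,-0.5,0,-1],[1.5,0,0,0,-0.5,0,-1],[1.5,0,0,0,-0.5,0,-1],[1.5,0,0,0,-0.5,0,-1]]'; python3 st.py;python3 ang.py | grep red;  python3 -m crank '[[1.5,0,0,0,-0.5,0,-1],[1.5,0,0,0,-0.5,0,-1]]'; python3 st.py;python3 ang.py | grep red
```

```text
clock: 8.55
tool_pos: [0.5047, -0.0978, 0.1227]
orientation: [-0.614, 0.617, -0.347, 0.348]
ft_force: [-3.0, 2.5, 4.0]
finger_gap: 0.0005
t 8.55 p [ 0.5047 -0.0978  0.1227] xang -58.9 down [-0.001 -0.004 -1.   ] F [-3.   2.5  4. ] gap 0.0005
polar r 0.1628 ang 217.36
to press pt in tool mm -118.0 30.6
red [[281.5, 82.6, 182.0], [323.1, 82.6, 183.0]] 41.54
clock: 8.8
tool_pos: [0.5063, -0.1001, 0.1227]
orientation: [-0.618, 0.62, -0.341, 0.342]
ft_force: [-1.0, 3.3, 1.4]
finger_gap: 0.0002
t 8.8 p [ 0.5063 -0.1001  0.1227] xang -57.8 down [-0.001 -0.004 -1.   ] F [-1.   3.3  1.4] gap 0.0002
polar r 0.1629 ang 218.34
to press pt in tool mm -120.1 32.7
red [[281.5, 82.6, 182.0], [324.1, 82.7, 181.0]] 42.54
```

```bash
python3 -m crank '[[1.5,0,0,0,-0.5,0,-1],[1.5,0,0,0,-0.5,0,-1],[1.5,0,0,0,-0.5,0,-1]]'; python3 st.py;python3 ang.py | grep red;  python3 -m crank '[[1.5,0,0,0,-0.5,0,-1],[1.5,0,0,0,-0.5,0,-1]]'; python3 st.py;python3 ang.py | grep red
```

```text
clock: 9.15
tool_pos: [0.5097, -0.105, 0.1228]
orientation: [-0.622, 0.625, -0.332, 0.334]
ft_force: [0.9, -0.2, -0.1]
finger_gap: 0.0004
t 9.15 p [ 0.5097 -0.105   0.1228] xang -56.2 down [ 0.001 -0.005 -1.   ] F [ 0.9 -0.2 -0.1] gap 0.0004
polar r 0.1634 ang 220.43
to press pt in tool mm -125.1 36.0
red [[281.5, 82.6, 182.0], [327.1, 82.8, 181.0]] 45.62
clock: 9.4
tool_pos: [0.5117, -0.109, 0.1228]
orientation: [-0.625, 0.629, -0.326, 0.329]
ft_force: [-0.1, -0.7, -0.8]
finger_gap: 0.0004
t 9.4 p [ 0.5117 -0.109   0.1228] xang -55.1 down [ 0.001 -0.006 -1.   ] F [-0.1 -0.7 -0.8] gap 0.0004
polar r 0.1646 ang 221.96
to press pt in tool mm -128.9 38.9
red [[281.5, 82.6, 182.0], [328.3, 82.5, 182.0]] 46.81
```

Red jar now reads 46.8° with no blocking force, so it may have coasted past or have a measuring bias. I need to see whether the cap is up.

```bash
python3 - <<'E'
from h import *
t=read_camera("top");s=read_camera("side")
cv2.imwrite("pics/top3.png",t[...,::-1])
a=cv2.resize(t[105:265,205:365],(400,400),interpolation=2);b=cv2.resize(s[150:230,235:315],(400,400),interpolation=2)
cv2.imwrite("pics/n3.png",np.hstack([a,b])[...,::-1])
E
```

```text
(no output)
```

View pics/n3.png

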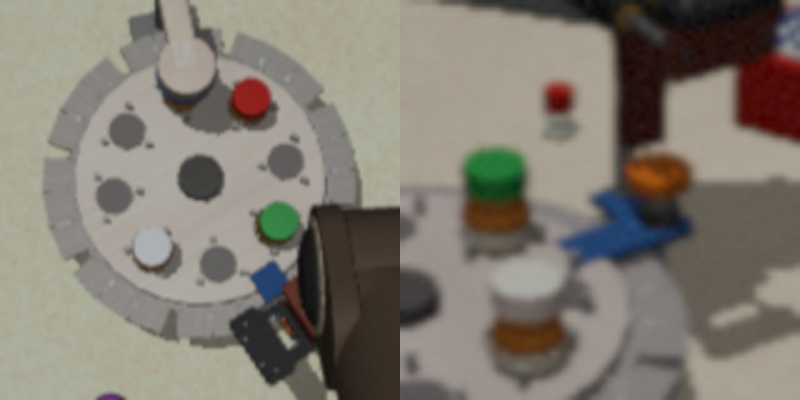

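```bash
python3 -m crank '[[-3,0,0,0,0,0,-1],[0,-25,0,0,0,0,-1],[0,-30,0,0,0,0,-1],[0,-20,-40,0,0,0,-1],[0,0,-45,0,0,0,-1],[0,0,-45,0,0,0,-1],[0,0,0,0,0,0,-1]]'; python3 st.py; python3 - <<'E'
from h import *
t=read_camera("top");s=read_camera("side")
cv2.imwrite("pics/top4.png",t[...,::-1]);cv2.imwrite("pics/side4.png",s[...,::-1])
a=cv2.resize(t[105:265,225:385],(400,400),interpolation=2);b=cv2.resize(s[150:230,235:315],(400,400),interpolation=2)
cv2.imwrite("pics/n4.png",np.hstack([a,b])[...,::-1])
O=((5,150,90),(17,255,255));Y=((20,90,90),(34,255,255))
print(blob(t,*O,(280,200,380,290)),blob(t,*Y,(280,200,380,290)));print(blob(s,*O,(270,165,330,235)),blob(s,*Y,(250,150,330,200)))
E
python3 ang.py
```

```text
clock: 10.25
tool_pos: [0.3996, -0.1795, 0.2002]
orientation: [-0.626, 0.629, -0.325, 0.327]
ft_force: [1.0, -1.0, 0.5]
finger_gap: 0.0007
t 10.25 p [ 0.3996 -0.1795  0.2002] xang -54.9 down [-0.    -0.005 -1.   ] F [ 1.  -1.   0.5] gap 0.0007
polar r 0.2959 ang 217.59
to press pt in tool mm -122.0 171.6
[(array([324.88648649, 231.91891892]), np.int32(185))] []
[(array([286.05194805, 184.27272727]), np.int32(77))] [(array([279.36363636, 173.09090909]), np.int32(11))]
green [[191.2, 86.2, 186.0], [236.5, 84.2, 185.0]] 45.32
red [[281.5, 82.6, 182.0], [328.4, 82.4, 183.0]] 46.84
blue [[328.2, 83.2, 167.0], [212.0, 126.1, 163.0]] 243.81
orange [[169.6, 164.8, 184.0], [214.9, 164.3, 185.0]] 45.38
yellow [[181.5, 168.9, 14.0], None] None
```

View pics/n4.png

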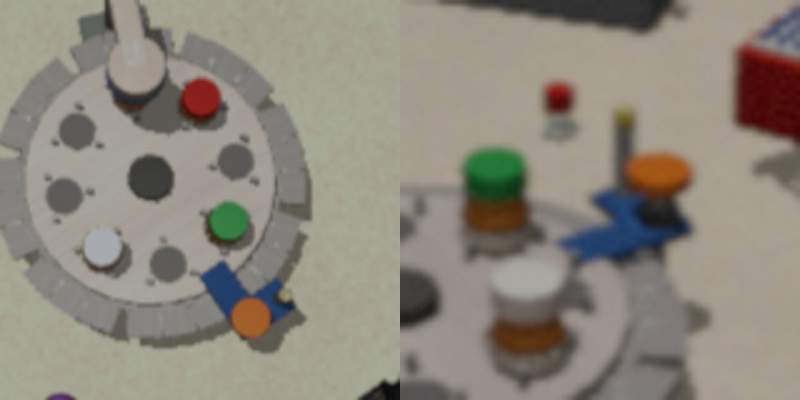

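The arm is clear. The cap reads 45.4° from its start and green 45.3°. Triangulating cap height against the start (where it was up) to see whether it has sprung up.

```bash
python3 - <<'E'
from h import *
O=((5,150,90),(17,255,255));Y=((20,90,90),(34,255,255))
im={k:cv2.imread(f"pics/{k}.png")[...,::-1].copy() for k in("top0","side0","top4","side4")}
W={"top0":(255,210,310,265),"side0":(270,185,320,235),"top4":(280,200,380,290),"side4":(270,165,330,235)}
for i in"04":
    c={k:max(blob(im[k+i],*O,W[k+i]),key=lambda q:q[1])[0] for k in("top","side")};p,e=tri(c["top"],c["side"]);print(i,p.round(4),e.round(4))
    # post ray in side: known height .137
    y=max(blob(im["side"+i],*Y,(250,150,330,205)),key=lambda q:q[1])[0];q=onz("side",y,.137);print(" post",q.round(4), (np.degrees(np.arctan2(q[1]-.001,q[0]-.6341))%360).round(2))
# other things, before/after
C=onz("top",(285.1,176.3),.08)[:2]
for n,lo,hi,b in(("purple",(130,80,40),(165,255,255),(230,255,270,285)),("vial",(0,130,60),(5,255,255),(405,195,440,220)),("washcap",(0,130,60),(5,255,255),(80,220,130,255)),("box",(0,130,60),(5,255,255),(395,245,470,320))):
    print(n,[max(blob(im[k],lo,hi,b),key=lambda q:q[1],default=None) for k in("top0","top4")])
print("beaker/bottle diff",np.abs(im["top0"][210:310,80:190].astype(int)-im["top4"][210:310,80:190]).mean())
E
```

```text
0 [0.4728 0.0308 0.1098] 0.001
 post [0.4674 0.0083 0.137 ] 177.5
4 [ 0.5013 -0.0938  0.1094] 0.003
 post [ 0.522 -0.107  0.137] 223.94
purple [(array([248.86592179, 270.02793296]), np.int32(179)), (array([248.86592179, 270.02793296]), np.int32(179))]
vial [(array([420.10714286, 206.53571429]), np.int32(56)), (array([419.96551724, 206.53448276]), np.int32(58))]
washcap [(array([ 98.90666667, 233.80666667]), np.int32(150)), (array([ 99.03921569, 233.82352941]), np.int32(153))]
box [(array([427.39255014, 282.6217765 ]), np.int32(349)), (array([431.23529412, 256.08823529]), np.int32(34))]
beaker/bottle diff 11.844151515151514
```

View pics/top4.png

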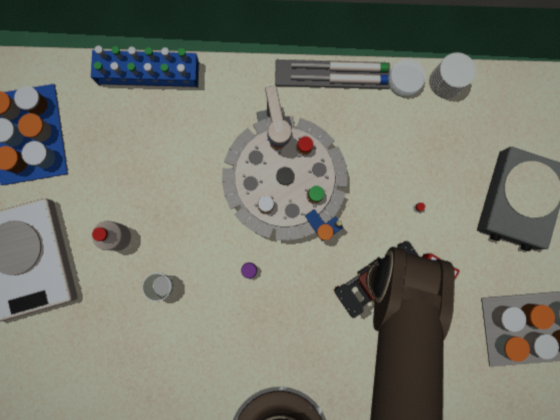

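View pics/side4.png

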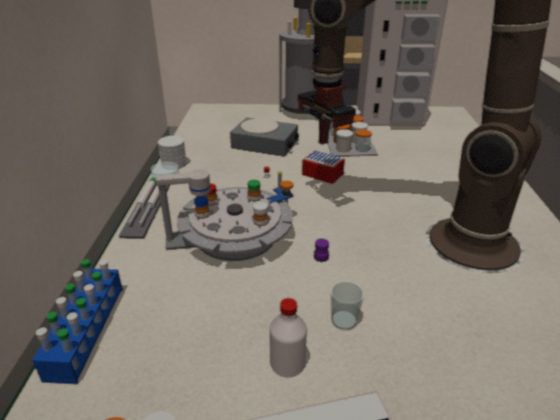

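All four jars are standing, with the blue jar under the reader at side view (201,205). The bystanders are where they were. In the top view the arm hides part of the tip box, but in the side view it sits unmoved at (323,166). I'm handing in the job.

```bash
python3 -c "
from rig import *
print(observe()['ft_force']);print(finish_job())"
```

```text
[-0.0547003   0.20863743  0.61950984]
the job is handed in; nothing more can be done
None
```

The carousel is one notch anticlockwise, with the plunger up. I pressed the orange cap with the shut fingers and turned the platter to about 41°. I then lifted off the cap and nudged the post gently until the pin reached the notch, and backed away. The job was handed in at about 10.5 s, with the largest force reading around 8 N.

**Angle:** from the pictures, the cap turned 45.4° and the green jar 45.3°. The red jar reads 46.8°, which disagrees by about 1.5°. I put that down to measuring error or jar play in its nest, but did not settle it.

**Plunger:** the cap's measured height is 109.4 mm, against 109.8 mm at the start when it was up. A cap riding under the ring would be about 10 mm lower. I did not test the lock by pushing against it.

**How it turned:** for much of the first 41° the fingertip may have carried the platter by friction on the cap. On lifting off I found a gap of a few millimetres before it touched the post. The last 4° or so was clearly pushed at the post.

**Surroundings:** all four jars are standing and the blue one is now under the reader. In the pictures, the purple jar, vial, wash bottle, beaker and tip box are where they were. The tip box was partly hidden by the arm in the top view, so I checked it by eye in the side view only.

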